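Square up a loose chassis cross-member and hold it

TASK

The cross-member of the robot chassis hangs on one bolt and leans into the corner it makes with the clamped rail. Take the braced steel square, lay it flat on the bench in that inside corner and press it home so that it pushes the cross-member out to a right angle and its two outer edges lie flush against the rail and the cross-member. Finish while still gripping the square and pressing it steadily against both, with nothing but the square touching the cross-member; leave the servo, screwdriver and jar alone.

Things in the scene. Friction and masses are not known exactly. Their poses are not given: they have to be found in the camera images.
- rail: Aluminium bar 40 wide, 30 high, 310 mm long, clamped to the bench, immovable. Origin: on the bench at the inside corner where its inner face meets the squared cross-member's. x points into the rail (fills x 0 to 40 mm; inner face x = 0); it spans y -220 to +90 mm. The square goes where x < 0, y < 0. Clamps and bolts: x 10 to 95 mm, at most 44 mm high; joint tie plate and bolt 40 mm high.
- crossbar_pivot (a point): Cross-member: aluminium bar 40 mm wide, 30 mm high, turning flat on the bench about one upright bolt. This point: on the bench on the bolt axis, at x = -12, y = +20 mm in the rail's frame. The bar fills x +8 to -208 mm, y -20 to +20 mm of this frame, which turns with it; its face y = -20 mm looks into the corner. When square its axes are parallel to the rail's.
- crossbar (a joint): Angle of the cross-member, rad: 0 = square to the rail; negative = free end leaning into the corner (starts at -0.16 to -0.07); positive = beyond square. It stays where it is left; bolt friction is 0.35 N m: about 2.5 N at 140 mm from the bolt turns it.
- square: Loose braced square of plain steel, 0.4 to 0.65 kg, 22 mm thick, lying flat: two legs 160 mm long, 22 mm wide, at a right angle, joined by a diagonal brace. Origin: underside, middle of the brace. Outer edges: planes x = +65 mm (leg over y -95 to +57) and y = +65 mm (leg over x -95 to +57). When home its axes are parallel to the rail's and its origin is at (-65, -65) mm in the rail's frame.
- square_brace (a point): Middle of the square's brace, the place to grip, 11 mm above its underside, straight above its origin; axes as the square's. The brace, 12 mm wide and 22 mm high, runs along local (1, -1); the fingers pinch it along local (1, 1). 55 mm are free between it and the inner corner.
- square_heel (a point): The point where the square's two outer edges would meet, at half its thickness (11 mm above its underside); axes as the square's. The heel itself has an 8 mm relief notch. The bare metal faces grip each other (friction coefficient about 0.6): once pressed hard on one face the square does not slide along it easily to the other.
- servo: Bystander: loose black servo motor, 54 x 24 x 47 mm, origin under its centre.
- screwdriver: Bystander: loose screwdriver about 200 mm long lying on the bench, origin under its middle.
- jar: Bystander: loose jar, 60 mm across, 80 mm high, origin under its centre.

How it is judged:
By the outcome, as a careful person would: the job done as asked, in the order asked, and still so for the second after the job is handed in, while the arm keeps its last pose, push and grip.
It also fails if it takes over 58 s, if anything falls off the work surface, if the arm or the gripper's body presses on something with over 40 N, if the wrist force passes 120 N, or if a joint passes its speed limit or range.

ROBOT

A 6-joint arm with a two-finger parallel gripper is mounted at the origin on the work surface. World frame = base frame: x ahead of the robot, y to its left, z up, the work surface at z = 0. Lengths are in m, angles in rad, forces in N, time in s.
With the tool pointing down it reaches from about 0.3 to 0.875 m from the base axis. Payload 6.4 kg.
Tool frame: the origin (TCP) lies midway between the tips of the shut fingers; the grasp point (between the pads) lies 19 mm behind it; z points along the fingers, y is the line along which they close (so a half turn about z gives the same grasp; the last joint's range is limited). The gripper opens to 85 mm and grips with 20 to 120 N. Pads are 22 mm wide; open, the fingers measure 114 mm over their backs; the gripper's body (76 mm by 85 mm) begins 54 mm behind the grasp point. The pads swing forward as they close: fully open they stand 13 mm farther back than shut.
Start: joints at [0.895, 0.181, 1.607, -0, 1.354, -0.206], TCP at [0.26, 0.513, 0.231] pointing down, gripper open.
Joint ranges: [-2.99, 2.99], [-0.89, 2.07], [0.3, 2.58], [-1.14, 4.28], [0, 2.63], [-3.12, 3.12]. Speed limits (rad/s): [2.57, 2.57, 3.01, 3.14, 3.14, 3.14].

INTERFACE

Orientations are given as a unit quaternion [w, x, y, z].
In Python, from cell import arm gives the robot as it stands.
- The arm moves only by the tool shift_gripper, called after "Request:" by a JSON object that holds its "name" and its "arguments", one argument or row to a line. Schema: {"type":"object","properties":{"moves":{"type":"array","items":{"type":"array","items":{"type":"array","items":{"type":"number"},"minItems":7,"maxItems":7},"minItems":1,"maxItems":12},"minItems":1,"maxItems":1},"grip_force":{"type":"number"},"only":{"type":"string"},"quiet":{"type":"boolean"},"lines":{"type":"string"}},"required":["moves"],"additionalProperties":false}. moves is a list that holds a single list of rows (three levels of brackets), with 1 to 12 rows, each of 7 numbers: a rotation vector rx, ry, rz in shares of 360 degrees (1.0 is 360 degrees), then dx, dy, dz in shares of 60 cm (1.0 is 60 cm), then the opening from 0.0 (shut) to 1.0 (fully open); each row is the pose to reach, as a shift and turn from the pose commanded when the call began, along the tool's axes at that moment; what a row does not reach only later rows make up. A row lasts 1/10 s, in which the tool goes at most 0.05 m and 0.15 rad, less where a joint would pass 70% of its speed; a pose out of reach is approached as far as the arm can. The fingers move at their own pace and stop on an object; grip_force is the grip in N (left out, the last holds). Time passes only in rows, so rows that do not move let the fingers close. The tool returns the time, the measured TCP pose, the force, the opening and the grip force at its end. only (a regular expression) keeps the lines of the reply that match it, lines (a string "A,B") keeps lines A to B, and quiet returns only ok. Input that does not fit is refused with a message, and nothing moves.
- arm.get_state(): the state, without advancing time (a new reading comes with each control period).
- arm.grab_frame(name): name is "scene" or "top"; returns the picture (384x512x3 uint8, blue, green, red); there is no depth.
- arm.camera_info(name): a dict with "mtx" (3x3 intrinsics, pixels), "k1" (the pictures are not rectified: a ray, as slopes to the right and down, at radius r is drawn at 1 + k1 r^2 times it, then the intrinsics apply), "world_to_cam" (4x4, takes a point from world to camera coordinates). Camera axes: x right, y up, looking along -z (the intrinsics and any distortion apply to the point x, -y, -z); pixel columns grow to the right and rows downward; lengths in m; the calibration is good to about 2 mm. A picture is of the moment at which its call begins. camera_info takes no time and is no camera call.
- arm.finish_job(): hands the job in; it is judged then, once.
The state is a dict: "time": time; "qpos": joint angles; "joint_velocities": joint speeds; "tau": joint torques, N m; "tool_pos": TCP position; "ee_rot": TCP orientation; "contact_force": force on the tool from outside, world axes, zero at the start; "wrist_torque": the same for the moment, N m; "opening": opening from 0.0 (shut) to 1.0 (fully open); "grip_force": force on a finger pad.
Only numpy, scipy, OpenCV 4.12 (cv2) and the standard library are available. Lean on these libraries where they do the work, as an engineer would, in place of code of your own. Each camera call takes 0.05 s, during which the arm holds its last target. There are 200 camera calls.

## Working session

There is one attempt and no reset: what is moved stays moved. The work goes in short steps, Python scripts to look and compute and a tool call to move; the robot and the scene stay as the last step left them, time stands still between calls to the robot, and variables do not carry over. Pictures are saved under pics/ and viewed, at most 10 in all, crops included, and the job is handed in when it is done.

```bash
ls; mkdir -p pics
```

Run:
```python
from cell import arm
import cv2,numpy as np
for n in("scene","top"):
    cv2.imwrite(f"pics/{n}0.png",arm.grab_frame(n)); 
    i=arm.camera_info(n); print(n,np.round(i["mtx"],2).tolist(),i["k1"],np.round(i["world_to_cam"],4).tolist())
s=arm.get_state();print(s["time"],s["tool_pos"],s["ee_rot"])
```

```text
cell.py
pics
scene [[440.6, 0.0, 250.66], [0.0, 440.6, 185.2], [0.0, 0.0, 1.0]] -0.08729968906987104 [[0.2922, 0.9561, 0.0198, -0.172], [-0.6445, 0.1816, 0.7427, 0.3342], [0.7066, -0.2298, 0.6693, -1.8544], [0.0, 0.0, 0.0, 1.0]]
top [[408.87, 0.0, 252.88], [0.0, 408.87, 195.87], [0.0, 0.0, 1.0]] -0.04911771022253103 [[-0.0236, -0.9997, -0.0014, 0.0211], [0.9916, -0.0236, 0.1272, -0.5498], [-0.1272, 0.0016, 0.9919, -1.1093], [0.0, 0.0, 0.0, 1.0]]
0.1 [0.25996924 0.51231778 0.23046589] [-3.48310310e-04  2.32746236e-01  9.72537176e-01 -7.13716424e-04]
```

View pics/scene0.png

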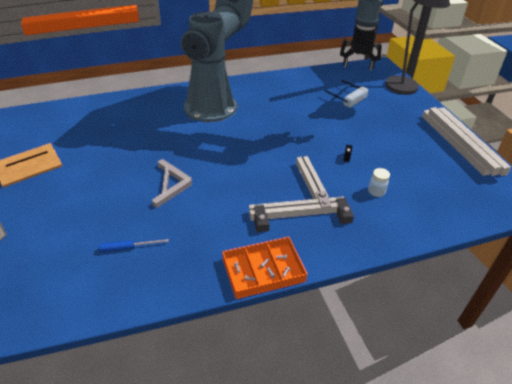

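View pics/top0.png

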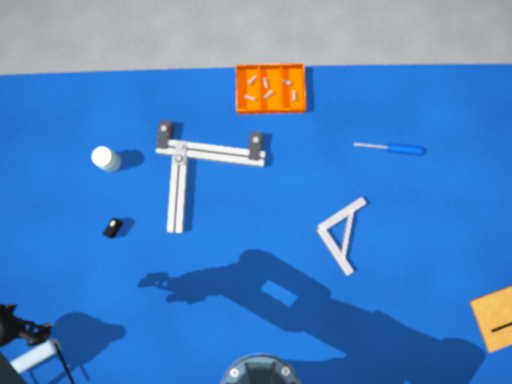

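Create h.py:
```python
from cell import arm
import cv2,numpy as np
I={n:arm.camera_info(n) for n in("scene","top")}
def ray(n,uv):
    i=I[n];W=np.array(i["world_to_cam"])
    # iterative undistortion: drawn = (1+k1 r^2)*slope, same as OpenCV k1
    p=cv2.undistortPoints(np.array(uv,float).reshape(-1,1,2),np.array(i["mtx"]),np.array([i["k1"],0,0,0.])).reshape(-1,2)
    d=np.c_[p[:,0],-p[:,1],-np.ones(len(p))]@W[:3,:3]
    return -W[:3,:3].T@W[:3,3],d
def onz(n,uv,z):
    c,d=ray(n,uv);return c+d*((z-c[2])/d[:,2])[:,None]
def tri(uvs,uvt):
    A=[];b=[]
    for n,uv in(("scene",uvs),("top",uvt)):
        c,d=ray(n,uv);d=d[0]/np.linalg.norm(d[0]);P=np.eye(3)-np.outer(d,d);A.append(P);b.append(P@c)
    A=np.vstack(A);b=np.hstack(b);x=np.linalg.lstsq(A,b,rcond=None)[0];return x,np.linalg.norm(A@x-b)
def proj(n,X):
    i=I[n];W=np.array(i["world_to_cam"]);c=np.atleast_2d(X)@W[:3,:3].T+W[:3,3]
    return cv2.projectPoints(np.c_[c[:,0],-c[:,1],-c[:,2]],np.zeros(3),np.zeros(3),np.array(i["mtx"]),np.array([i["k1"],0,0,0.]))[0].reshape(-1,2)
```

Run:
```python
from h import *
t=cv2.imread("pics/top0.png");s=cv2.imread("pics/scene0.png")
a=cv2.resize(t[110:290,145:385],None,fx=3.3,fy=3.3,interpolation=cv2.INTER_CUBIC)
cv2.imwrite("pics/tc.png",a)
b=cv2.resize(s[145:235,140:360],None,fx=3.6,fy=3.6,interpolation=cv2.INTER_CUBIC)
cv2.imwrite("pics/sc.png",b)
for n,im,reg in(("top",t,(110,290,145,385)),("scene",s,(145,235,140,395))):
    hsv=cv2.cvtColor(im,cv2.COLOR_BGR2HSV);m=((hsv[...,1]<110)&(hsv[...,2]>60)).astype(np.uint8)
    k=np.zeros_like(m);k[reg[0]:reg[1],reg[2]:reg[3]]=1;m*=k
    for c in cv2.findContours(m,cv2.RETR_EXTERNAL,cv2.CHAIN_APPROX_NONE)[0]:
        if cv2.contourArea(c)>100: print(n,cv2.contourArea(c),cv2.approxPolyDP(c,2.5,True).reshape(-1,2).tolist())
```

```text
top 1479.5 [[362, 197], [317, 225], [317, 232], [346, 275], [353, 271], [345, 255], [353, 213], [366, 202]]
top 3308.0 [[261, 133], [250, 134], [247, 149], [172, 139], [172, 124], [161, 120], [155, 150], [172, 156], [167, 231], [181, 232], [187, 159], [262, 166], [265, 152], [261, 149]]
scene 438.0 [[384, 168], [373, 171], [368, 190], [375, 196], [382, 195], [390, 174]]
scene 871.5 [[163, 159], [158, 161], [158, 166], [164, 170], [162, 190], [152, 199], [156, 207], [191, 184], [188, 175]]
scene 2217.5 [[353, 216], [343, 196], [328, 196], [307, 156], [297, 157], [296, 163], [311, 199], [249, 205], [250, 219], [254, 220], [255, 214], [259, 218], [258, 224], [267, 224], [268, 229], [270, 218], [336, 213], [339, 206], [344, 216]]
```

View pics/tc.png

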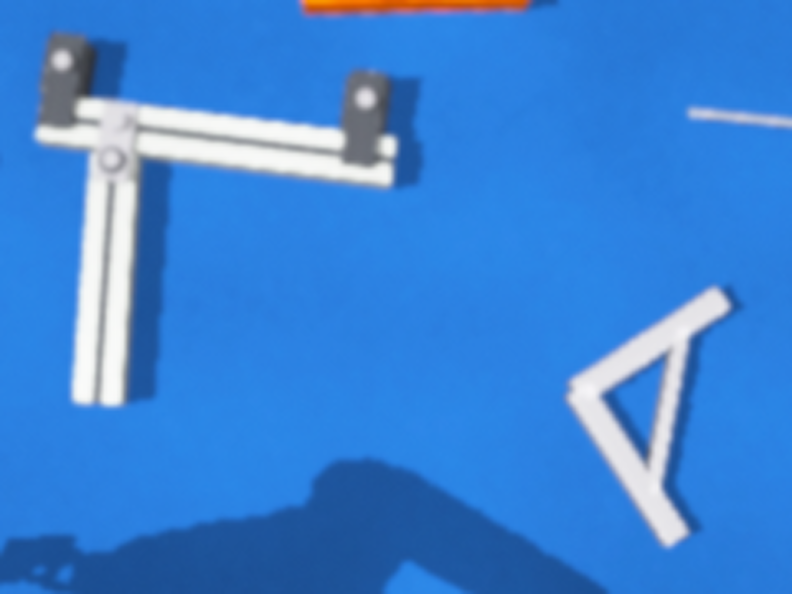

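View pics/sc.png

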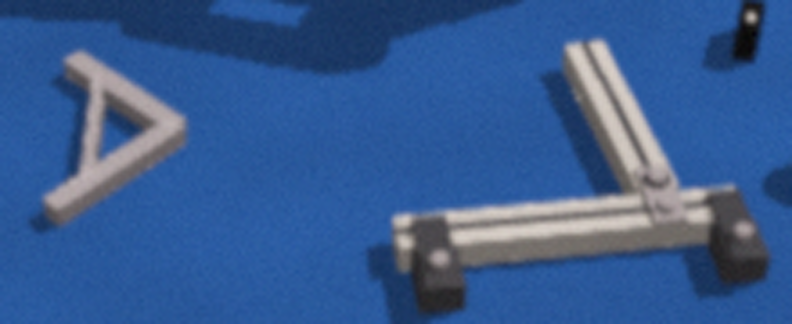

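Add to h.py:
```python
def edge(n,im,p,q,w=5):
    """sub-pixel edge points near segment p-q: half-level crossing of the saturation (blue bench vs metal) on normals"""
    S=cv2.cvtColor(im,cv2.COLOR_BGR2HSV)[...,1].astype(np.float32)
    p,q=np.array(p,float),np.array(q,float);d=(q-p)/np.linalg.norm(q-p);nn=np.array([-d[1],d[0]])
    t=np.linspace(.06,.94,40);o=np.arange(-w,w+.01,.1)
    P=p+t[:,None]*(q-p);G=P[:,None]+o[None,:,None]*nn
    v=cv2.remap(S,G[...,0].astype(np.float32),G[...,1].astype(np.float32),cv2.INTER_CUBIC)
    g=np.abs(np.gradient(cv2.GaussianBlur(v,(1,1),0),axis=1));g=cv2.blur(g,(9,1))
    wt=g**2;x=(wt*o).sum(1)/wt.sum(1);k=g.argmax(1);x=o[k]
    a=np.polyfit(t,x,1)
    for _ in range(4):
        r=x-np.polyval(a,t);ok=np.abs(r)<max(.3,1.5*np.median(np.abs(r)));a=np.polyfit(t[ok],x[ok],1)
    return P+np.polyval(a,t)[:,None]*nn, ok.mean()
def line(n,uv,z):
    X=onz(n,uv,z)[:,:2];c=X.mean(0);d=X[-1]-X[0];d/=np.linalg.norm(d);return c,d
```

Run:
```python
from h import *
t=cv2.imread("pics/top0.png")
f=lambda x,y:(145+(x+.5)/3.3-.5,110+(y+.5)/3.3-.5)
E={"rail_far":((145,105),(335,128),.03),"rail_near":((150,158),(390,186),.03),"cb_far":((92,190),(74,398),.03),"cb_near":((139,190),(125,400),.03),
"L1_out":((570,384),(718,288),.022),"L1_in":((606,402),(672,358),.022),"L2_out":((570,400),(668,545),.022),"L2_in":((608,408),(646,465),.022),"br_out":((688,345),(664,470),.022),"br_in":((666,350),(648,455),.022)}
for k,(a,b,z) in E.items():
    uv,ok=edge("top",t,f(*a),f(*b),4)
    for zz in(z,0):
        c,d=line("top",uv,zz);print(k,zz,"c",np.round(c,4),"ang",round(np.degrees(np.arctan2(d[1],d[0])),2),"off",round(float(-d[1]*c[0]+d[0]*c[1]),4),round(ok,2))
print([ray(n,[(0,0)])[0] for n in I])
for k,a,b in(("heel",(140+184/3.6,145+120/3.6),f(568,388)),("brace",(140+97/3.6,145+128/3.6),f(668,406)),("leg tip",(140+78/3.6,145+53/3.6),f(680,540)),("bolt",(140+655/3.6,145+177/3.6),f(112,158))): print(k,tri(a,b))
```

```text
rail_far 0.03 c [0.7006 0.1061] ang -98.8 off 0.6762 0.95
rail_far 0 c [0.7084 0.1086] ang -98.8 off 0.6835 0.95
rail_near 0.03 c [0.6492 0.081 ] ang -98.59 off 0.6298 1.0
rail_near 0 c [0.6557 0.0829] ang -98.59 off 0.6359 1.0
cb_far 0.03 c [0.5489 0.2463] ang 175.89 off -0.285 0.92
cb_far 0 c [0.5527 0.2525] ang 175.89 off -0.2915 0.92
cb_near 0.03 c [0.5465 0.1996] ang 176.19 off -0.2354 1.0
cb_near 0 c [0.5503 0.2046] ang 176.19 off -0.2407 1.0
L1_out 0.022 c [ 0.5054 -0.2342] ang -58.85 off 0.3113 0.88
L1_out 0 c [ 0.5073 -0.2388] ang -58.85 off 0.3106 0.88
L1_in 0.022 c [ 0.4697 -0.2267] ang -59.08 off 0.2865 0.9
L1_in 0 c [ 0.471  -0.2312] ang -59.08 off 0.2852 0.9
L2_out 0.022 c [ 0.3845 -0.2062] ang -148.58 off 0.3765 1.0
L2_out 0 c [ 0.3842 -0.2104] ang -148.58 off 0.3798 1.0
L2_in 0.022 c [ 0.4171 -0.2186] ang -149.01 off 0.4021 0.9
L2_in 0 c [ 0.4173 -0.2229] ang -149.01 off 0.406 0.9
br_out 0.022 c [ 0.4397 -0.262 ] ang 166.51 off 0.1522 1.0
br_out 0 c [ 0.4404 -0.2672] ang 166.51 off 0.1571 1.0
br_in 0.022 c [ 0.4447 -0.2445] ang 166.05 off 0.1301 1.0
br_in 0 c [ 0.4454 -0.2493] ang 166.05 off 0.1346 1.0
[array([ 1.5758718 , -0.32242153,  0.99640321]), array([0.40454013, 0.00992675, 1.17027391])]
heel (array([ 0.4587944 , -0.16967997,  0.02073312]), np.float64(0.0003917302647706385))
brace (array([ 0.44219804, -0.25218268,  0.01698783]), np.float64(0.003963435240140211))
leg tip (array([ 0.32973394, -0.2544286 ,  0.0205168 ]), np.float64(0.00607832887989234))
bolt (array([0.66461179, 0.21579845, 0.03543569]), np.float64(0.0007213752193118778))
```

Add to h.py:
```python
from scipy.spatial.transform import Rotation as Rn
def rel(x,y,z,yaw):
    """shift/turn in tool axes to TCP x,y,z with tool y at yaw deg, pointing down"""
    s=arm.get_state();q=s["ee_rot"];R=Rn.from_quat([q[1],q[2],q[3],q[0]])
    a=np.radians(yaw);ty=np.array([np.cos(a),np.sin(a),0]);tz=np.array([0,0,-1.]);T=Rn.from_matrix(np.c_[np.cross(ty,tz),ty,tz])
    return np.round(np.r_[(R.inv()*T).as_rotvec(),R.inv().apply(np.array([x,y,z])-s["tool_pos"])],4)
```

```bash
python3 -c "
from h import *
print(rel(.441,-.2527,.15,76.3),arm.get_state()['opening'])"
```

```text
[-1.500e-03 -5.000e-04 -2.307e-01 -5.078e-01 -6.001e-01  8.120e-02] 0.9982119184187662
```

The manual's scale: shifts go in shares of 60 cm and turns go in shares of 360 degrees. Converting my numbers, -0.43 m / 0.6 = -0.7167, -0.36 m / 0.6 = -0.6, -0.23 rad / 6.2832 = -0.0366.

Request:
{"name": "shift_gripper", "arguments": {
  "moves": [
    [[0,0,-0.0032,-0.05,-0.06,0,0.5],[0,0,-0.0064,-0.1,-0.12,0,0.5],[0,0,-0.0095,-0.15,-0.18,0,0.5],[0,0,-0.0127,-0.2,-0.24,0,0.5],[0,0,-0.0159,-0.25,-0.3,0,0.5],[0,0,-0.0191,-0.3,-0.36,0,0.5],[0,0,-0.0223,-0.35,-0.42,0,0.5],[0,0,-0.0255,-0.4,-0.48,0,0.5],[0,0,-0.0286,-0.45,-0.54,0,0.5],[0,0,-0.0318,-0.5,-0.6,0,0.5],[0,0,-0.035,-0.55,-0.6583,0,0.5],[0,0,-0.0366,-0.6,-0.7167,0,0.5]]
  ]
}}

```text
time: 1.3
tool_pos: [0.3865, -0.0356, 0.2313]
ee_rot: [0.0, 0.119, 0.993, 0.0]
contact_force: [2.6, 0.3, -0.2]
opening: 0.498
grip_force: 0.0
```

```bash
python3 -c "
from h import *
print(rel(.441,-.2527,.06,76.3),arm.get_state()['opening'])"
```

```text
[ 1.000e-04  5.000e-04 -4.000e-04 -1.044e-01 -1.980e-01  1.713e-01] 0.49754841097251756
```

To row units: -0.198 m / 0.6 = -0.33, -0.18 m / 0.6 = -0.3.

Request:
{"name": "shift_gripper", "arguments": {
  "moves": [
    [[0,0,0,-0.0333,-0.0667,0.0167,0.5],[0,0,0,-0.0667,-0.1333,0.05,0.5],[0,0,0,-0.1,-0.2,0.0833,0.5],[0,0,0,-0.1333,-0.2583,0.125,0.5],[0,0,0,-0.1583,-0.3,0.1667,0.5],[0,0,0,-0.174,-0.33,0.2167,0.5],[0,0,0,-0.174,-0.33,0.2667,0.5],[0,0,0,-0.174,-0.33,0.2855,0.5],[0,0,0,-0.174,-0.33,0.2855,0.5]]
  ]
}}

```text
time: 2.2
tool_pos: [0.4395, -0.2493, 0.0581]
ee_rot: [-0.002, 0.12, 0.993, 0.001]
contact_force: [0.2, -0.6, 0.3]
opening: 0.499
grip_force: 0.0
```

Run:
```python
from h import *
im=arm.grab_frame("scene");cv2.imwrite("pics/g.png",cv2.resize(im[110:230,110:260],None,fx=4,fy=4,interpolation=cv2.INTER_CUBIC))
print(rel(.441,-.2527,.004,76.3))
```

```text
[ 0.0009 -0.0015 -0.0003 -0.0011 -0.0025  0.0557]
```

View pics/g.png

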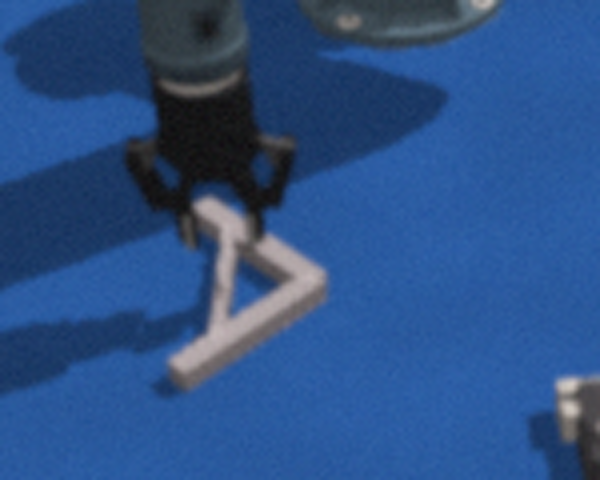

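To row units: 0.054 m / 0.6 = 0.09, 0.05 m / 0.6 = 0.0833.

Request:
{"name": "shift_gripper", "arguments": {
  "moves": [
    [[0,0,0,0,0,0.0333,0.5],[0,0,0,0,0,0.0667,0.5],[0,0,0,0,0,0.0833,0.5],[0,0,0,0,0,0.09,0.5],[0,0,0,0,0,0.09,0.5]]
  ],
  "grip_force": 60
}}

```text
time: 2.75
tool_pos: [0.4414, -0.2509, 0.0066]
ee_rot: [0.0, 0.119, 0.993, -0.0]
contact_force: [0.4, -0.5, -0.1]
opening: 0.498
grip_force: 0.0
```

```bash
python3 -c "
from h import *
print(rel(.441,-.2527,.004,76.3))"
```

```text
[-0.0003  0.0007 -0.0003 -0.     -0.0019  0.0026]
```

To row units: 0.002 m / 0.6 = 0.0033, -0.0015 m / 0.6 = -0.0025.

Request:
{"name": "shift_gripper", "arguments": {
  "moves": [
    [[0,0,0,0,-0.0025,0.0033,0.5],[0,0,0,0,-0.0025,0.0033,0],[0,0,0,0,-0.0025,0.0033,0],[0,0,0,0,-0.0025,0.0033,0],[0,0,0,0,-0.0025,0.0033,0],[0,0,0,0,-0.0025,0.0033,0],[0,0,0,0,-0.0025,0.0033,0],[0,0,0,0,-0.0025,0.0033,0]]
  ],
  "grip_force": 70
}}

```text
time: 3.55
tool_pos: [0.4411, -0.2531, 0.0049]
ee_rot: [0.001, 0.12, 0.993, -0.001]
contact_force: [-1.4, -1.6, 7.0]
opening: 0.119
grip_force: 69.8
```

```bash
python3 -c "
from h import *
print(rel(.441,-.2527,.034,76.3))"
```

```text
[-0.0012  0.0012 -0.0005  0.0002  0.0003 -0.0291]
```

To row units: -0.045 m / 0.6 = -0.075, -0.02 m / 0.6 = -0.0333.

Request:
{"name": "shift_gripper", "arguments": {
  "moves": [
    [[0,0,0,0,0,-0.0333,0],[0,0,0,0,0,-0.075,0],[0,0,0,0,0,-0.075,0],[0,0,0,0,0,-0.075,0]]
  ]
}}

```text
time: 3.95
tool_pos: [0.4405, -0.2521, 0.0486]
ee_rot: [0.0, 0.12, 0.993, -0.0]
contact_force: [0.3, -0.2, -5.0]
opening: 0.123
grip_force: 69.1
```

```bash
python3 -c "
from h import *
print(rel(.571,.119,.05,36.3))"
```

```text
[ 0.000e+00  2.000e-04  6.974e-01 -3.860e-02  3.915e-01 -1.500e-03]
```

Lifted (about 0.5 kg). Carry and turn.

To row units: 0.3915 m / 0.6 = 0.6525, 0.38 m / 0.6 = 0.6333, 0.697 rad / 6.2832 = 0.1109.

Request:
{"name": "shift_gripper", "arguments": {
  "moves": [
    [[0,0,0.0159,-0.005,0.05,0,0],[0,0,0.0318,-0.01,0.1167,0,0],[0,0,0.0477,-0.0167,0.1833,0,0],[0,0,0.0637,-0.025,0.25,0,0],[0,0,0.0796,-0.0333,0.3167,0,0],[0,0,0.0955,-0.04,0.3833,0,0],[0,0,0.1098,-0.0467,0.45,0,0],[0,0,0.1109,-0.0533,0.5167,0,0],[0,0,0.1109,-0.0583,0.5833,0,0],[0,0,0.1109,-0.0633,0.6333,0,0],[0,0,0.1109,-0.0643,0.6525,0,0],[0,0,0.1109,-0.0643,0.6525,0,0]]
  ]
}}

```text
time: 5.15
tool_pos: [0.5699, 0.1203, 0.047]
ee_rot: [-0.001, 0.45, 0.893, -0.001]
contact_force: [-0.5, 0.0, -4.3]
opening: 0.117
grip_force: 69.5
```

Run:
```python
from h import *
im=arm.grab_frame("top");cv2.imwrite("pics/c.png",im[90:260,130:340])
cv2.imwrite("pics/c1.png",cv2.resize(im[90:260,130:340],None,fx=3.5,fy=3.5,interpolation=cv2.INTER_CUBIC))
print(rel(.571,.119,.005,36.3))
```

```text
[-0.0029 -0.0016  0.0019 -0.0008  0.0012  0.0422]
```

View pics/c1.png

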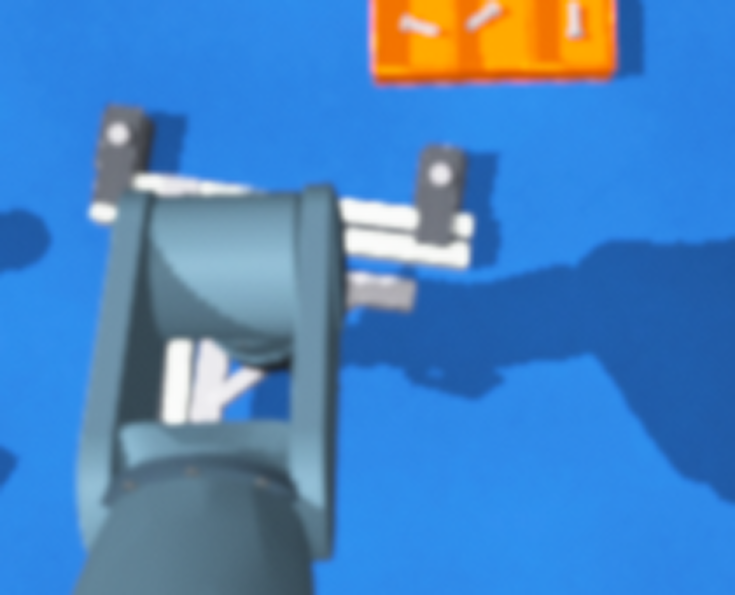

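Run:
```python
from h import *
a=np.radians(-8.7);ex=np.array([np.cos(a),np.sin(a)]);ey=np.array([-ex[1],ex[0]]);C=np.array([.6735,.1942])
f=lambda x,y:(130+(x+.5)/3.5-.5,90+(y+.5)/3.5-.5)
for k,p,z in(("legC",(198,350),.065),("legC",(190,420),.065),("cbN",(194,345),.03),("cbN",(187,420),.03),("legR",(350,272),.065),("legR",(415,280),.065),("railN0",(350,254),.03),("railN",(468,268),.03)):
    X=onz("top",[f(*p)],z)[0,:2]-C;print(k,X@ex,X@ey)
```

```text
legC -0.1038620211989967 -0.02018666004373704
legC -0.15897670664260408 -0.02215308977376749
cbN -0.09599748737767962 -0.009954279049679882
cbN -0.15678399397788306 -0.01340701847064234
legR -0.02733023549199585 -0.12969258949054696
legR -0.027161370518353396 -0.1812017873636425
railN0 -0.0059127857034390295 -0.12472667783646017
railN -0.0051814581036336155 -0.2212385516467355
```

To row units: 0.043 m / 0.6 = 0.0717, -0.0035 m / 0.6 = -0.0058.

Request:
{"name": "shift_gripper", "arguments": {
  "moves": [
    [[0,0,0,-0.0058,-0.0058,0,0],[0,0,0,-0.0058,-0.0058,0.025,0],[0,0,0,-0.0058,-0.0058,0.05,0],[0,0,0,-0.0058,-0.0058,0.0633,0],[0,0,0,-0.0058,-0.0058,0.0717,0],[0,0,0,-0.0058,-0.0058,0.0717,0],[0,0,0,-0.0058,-0.0058,0.0717,0]]
  ]
}}

```text
time: 5.9
tool_pos: [0.5705, 0.1139, 0.0057]
ee_rot: [0.0, 0.452, 0.892, 0.0]
contact_force: [0.8, 0.4, -4.4]
opening: 0.119
grip_force: 69.5
```

```bash
python3 -c "
from h import *
print(rel(.571,.119,.005,36.3));s=arm.get_state();print(s['contact_force'],s['wrist_torque'])"
```

```text
[0.0002 0.0001 0.0003 0.0038 0.0034 0.0007]
[ 0.80319112  0.44321268 -4.38579609] [-0.00720848  0.08666751 -0.02471304]
```

To row units: 0.014 m / 0.6 = 0.0233, 0.012 m / 0.6 = 0.02.

Request:
{"name": "shift_gripper", "arguments": {
  "moves": [
    [[0,0,0,0,0,0.0017,0],[0,0,0,0.005,0.005,0.0017,0],[0,0,0,0.01,0.01,0.0017,0],[0,0,0,0.015,0.015,0.0017,0],[0,0,0,0.02,0.02,0.0017,0],[0,0,0,0.0233,0.0233,0.0017,0],[0,0,0,0.0233,0.0233,0.0017,0]]
  ]
}}

```text
time: 6.6
tool_pos: [0.5731, 0.1341, 0.005]
ee_rot: [-0.0, 0.451, 0.892, -0.0]
contact_force: [-1.4, -0.3, -2.0]
opening: 0.118
grip_force: 69.8
```

Add to h.py:
```python
A=np.radians(-8.7);EX=np.array([np.cos(A),np.sin(A)]);EY=np.array([-EX[1],EX[0]]);C0=np.array([.6735,.1942])
def st():
    s=arm.get_state();p=s["tool_pos"][:2]-C0;F=s["contact_force"];q=s["ee_rot"]
    print("t",round(s["time"],2),"pos mm",np.round([p@EX*1e3,p@EY*1e3,s["tool_pos"][2]*1e3],1),"F rail",np.round([F[:2]@EX,F[:2]@EY,F[2]],1),"Mz",np.round(s["wrist_torque"],2),"yaw",np.round(np.degrees(2*np.arctan2(q[2],q[1]))-90,2))
```

```bash
python3 -c "
from h import *
st()"
```

```text
t 6.6 pos mm [-90.1 -74.6   5. ] F rail [-1.4 -0.5 -2. ] Mz [-0.02  0.28  0.28] yaw 36.37
```

To row units: 0.0177 m / 0.6 = 0.0295, 0.0141 m / 0.6 = 0.0235.

Request:
{"name": "shift_gripper", "arguments": {
  "moves": [
    [[0,0,0,0.0058,0.0058,0,0],[0,0,0,0,0.0117,0,0],[0,0,0,-0.0058,0.0175,0,0],[0,0,0,-0.0118,0.0235,0,0],[0,0,0,-0.0177,0.0295,0,0],[0,0,0,-0.0177,0.0295,0,0]]
  ]
}}

```text
time: 7.2
tool_pos: [0.5953, 0.1354, 0.0051]
ee_rot: [0.001, 0.452, 0.892, 0.001]
contact_force: [0.3, -0.1, -4.8]
opening: 0.12
grip_force: 69.5
```

```bash
python3 -c "
from h import *
st()"
```

```text
t 7.2 pos mm [-68.4 -69.9   5.1] F rail [ 0.3 -0.1 -4.8] Mz [-0.07  0.03 -0.01] yaw 36.29
```

To row units: -0.002 m / 0.6 = -0.0033, -0.001 m / 0.6 = -0.0017.

Request:
{"name": "shift_gripper", "arguments": {
  "moves": [
    [[0,0,0,0,0,0.0017,0],[0,0,0,-0.0017,0.0017,0.0017,0],[0,0,0,-0.0033,0.0033,0.0017,0],[0,0,0,-0.0033,0.0033,0.0017,0]]
  ]
}}

```text
time: 7.6
tool_pos: [0.5953, 0.1354, 0.0049]
ee_rot: [-0.002, 0.451, 0.892, -0.001]
contact_force: [-9.9, -0.8, 11.0]
opening: 0.12
grip_force: 71.6
```

```bash
python3 -c "
from h import *
st()"
```

```text
t 7.6 pos mm [-68.4 -69.9   4.9] F rail [-9.7 -2.2 11. ] Mz [-0.15  1.57  0.02] yaw 36.33
```

To row units: -0.0007 m / 0.6 = -0.0012.

Request:
{"name": "shift_gripper", "arguments": {
  "moves": [
    [[0,0,0,0,0,-0.0012,0],[0,0,0,0,0,-0.0012,0]]
  ]
}}

```text
time: 7.8
tool_pos: [0.5966, 0.1353, 0.0049]
ee_rot: [-0.0, 0.451, 0.892, 0.0]
contact_force: [-3.7, 0.5, 1.7]
opening: 0.122
grip_force: 70.3
```

```bash
python3 -c "
from h import *
st()"
```

```text
t 7.8 pos mm [-67.1 -69.9   4.9] F rail [-3.8 -0.   1.7] Mz [0.03 0.53 0.03] yaw 36.32
```

Request:
{"name": "shift_gripper", "arguments": {
  "moves": [
    [[0,0,0,-0.0017,0.0017,-0.0012,0],[0,0,0,-0.0017,0.0017,-0.0012,0]]
  ]
}}

```text
time: 8.0
tool_pos: [0.5982, 0.1349, 0.0051]
ee_rot: [-0.0, 0.452, 0.892, 0.0]
contact_force: [-0.1, 0.9, -3.8]
opening: 0.124
grip_force: 69.6
```

```bash
python3 - <<'E'
from h import *
st()
im=arm.grab_frame("top");cv2.imwrite("pics/d.png",im)
cv2.imwrite("pics/d1.png",cv2.resize(im[110:260,150:340],None,fx=4,fy=4,interpolation=cv2.INTER_CUBIC))
E
```

```text
t 8.0 pos mm [-65.4 -70.    5.1] F rail [-0.3  0.9 -3.8] Mz [0.02 0.05 0.01] yaw 36.31
```

View pics/d1.png

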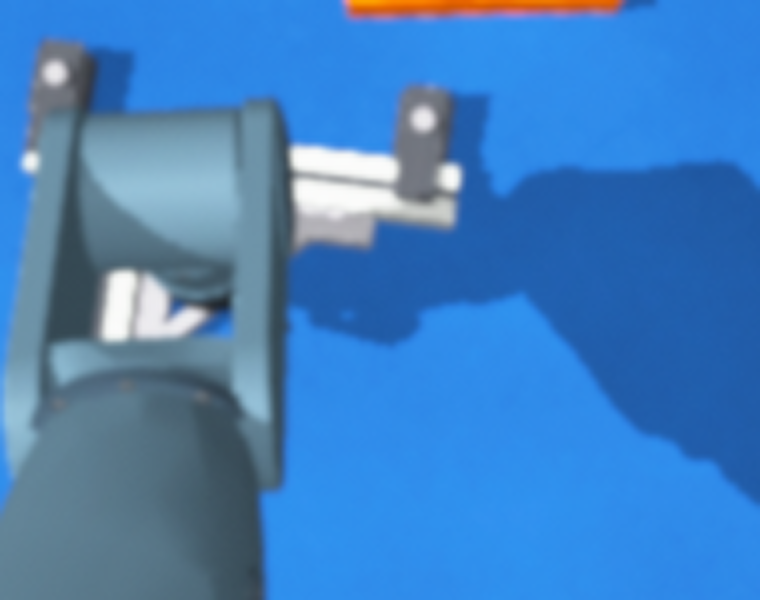

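To row units: -0.0014 m / 0.6 = -0.0023, -0.0007 m / 0.6 = -0.0012.

Request:
{"name": "shift_gripper", "arguments": {
  "moves": [
    [[0,0,0,-0.0012,0.0012,0.0002,0],[0,0,0,-0.0023,0.0023,0.0002,0],[0,0,0,-0.0023,0.0023,0.0002,0]]
  ]
}}

```text
time: 8.35
tool_pos: [0.5983, 0.1349, 0.0049]
ee_rot: [-0.002, 0.451, 0.892, -0.001]
contact_force: [-8.1, 0.8, 1.8]
opening: 0.118
grip_force: 70.4
```

```bash
python3 -c "
from h import *
st()"
```

```text
t 8.35 pos mm [-65.4 -70.    4.9] F rail [-8.1 -0.4  1.8] Mz [ 0.11  1.16 -0.04] yaw 36.33
```

Request:
{"name": "shift_gripper", "arguments": {
  "moves": [
    [[0,0,0,-0.0012,0.0012,0,0],[0,0,0,-0.0012,0.0012,0,0]]
  ]
}}

```text
time: 8.55
tool_pos: [0.5983, 0.1349, 0.0049]
ee_rot: [-0.003, 0.451, 0.892, -0.001]
contact_force: [-11.9, 1.3, 6.1]
opening: 0.115
grip_force: 70.9
```

```bash
python3 -c "
from h import *
st()"
```

```text
t 8.55 pos mm [-65.4 -70.    4.9] F rail [-12.   -0.5   6.1] Mz [ 0.1   1.67 -0.11] yaw 36.34
```

Request:
{"name": "shift_gripper", "arguments": {
  "moves": [
    [[0,0,0,-0.0012,0.0012,0,0],[0,0,0,-0.0012,0.0012,0,0]]
  ]
}}

```text
time: 8.75
tool_pos: [0.5983, 0.1349, 0.0049]
ee_rot: [-0.004, 0.451, 0.892, -0.002]
contact_force: [-14.6, 1.3, 9.9]
opening: 0.125
grip_force: 71.4
```

```bash
python3 -c "
from h import *
st()"
```

```text
t 8.75 pos mm [-65.4 -70.    4.9] F rail [-14.6  -0.9   9.9] Mz [ 0.25  2.23 -0.06] yaw 36.35
```

To row units: -0.002 m / 0.6 = -0.0033, -0.0002 m / 0.6 = -0.0003.

Request:
{"name": "shift_gripper", "arguments": {
  "moves": [
    [[0,0,0,0.0033,-0.0033,-0.0003,0],[0,0,0,0.0033,-0.0033,-0.0003,0]]
  ]
}}

```text
time: 8.95
tool_pos: [0.5983, 0.1349, 0.0051]
ee_rot: [-0.001, 0.451, 0.892, -0.0]
contact_force: [-4.8, 2.0, -1.3]
opening: 0.122
grip_force: 69.9
```

```bash
python3 -c "
from h import *
st()"
```

```text
t 8.95 pos mm [-65.4 -70.    5.1] F rail [-5.1  1.2 -1.3] Mz [ 0.14  0.81 -0.06] yaw 36.33
```

Request:
{"name": "shift_gripper", "arguments": {
  "moves": [
    [[0,0,0,0.0012,0.0012,0,0],[0,0,0,0.0023,0.0023,0,0],[0,0,0,0.0035,0.0035,0,0],[0,0,0,0.0035,0.0035,0,0]]
  ]
}}

```text
time: 9.35
tool_pos: [0.5985, 0.136, 0.005]
ee_rot: [-0.001, 0.451, 0.892, -0.002]
contact_force: [-7.7, -6.1, 0.6]
opening: 0.12
grip_force: 70.2
```

```bash
python3 -c "
from h import *
st()"
```

```text
t 9.35 pos mm [-65.3 -68.9   5. ] F rail [-6.6 -7.1  0.6] Mz [-0.99  1.1  -0.07] yaw 36.33
```

To row units: 0.0015 m / 0.6 = 0.0025, 0.001 m / 0.6 = 0.0017.

Request:
{"name": "shift_gripper", "arguments": {
  "moves": [
    [[0,0,0,0.0008,-0.0008,0,0],[0,0,0,0.0017,0.0008,-0.0002,0],[0,0,0,0.0025,0.0017,-0.0002,0],[0,0,0,0.0025,0.0017,-0.0002,0]]
  ]
}}

```text
time: 9.75
tool_pos: [0.5988, 0.1381, 0.005]
ee_rot: [-0.001, 0.452, 0.892, -0.001]
contact_force: [-4.3, -4.4, -1.7]
opening: 0.116
grip_force: 69.9
```

```bash
python3 -c "
from h import *
st()"
```

```text
t 9.75 pos mm [-65.4 -66.8   5. ] F rail [-3.6 -5.  -1.7] Mz [-0.82  0.75 -0.1 ] yaw 36.32
```

Request:
{"name": "shift_gripper", "arguments": {
  "moves": [
    [[0,0,0,0.0012,0.0012,0,0],[0,0,0,0.0023,0.0023,0,0],[0,0,0,0.0023,0.0023,0,0]]
  ]
}}

```text
time: 10.05
tool_pos: [0.5988, 0.1383, 0.005]
ee_rot: [-0.001, 0.451, 0.892, -0.003]
contact_force: [-7.6, -11.9, 0.2]
opening: 0.121
grip_force: 70.2
```

```bash
python3 - <<'E'
from h import *
st()
im=arm.grab_frame("scene");cv2.imwrite("pics/e.png",im)
cv2.imwrite("pics/e1.png",cv2.resize(im[135:240,235:365],None,fx=5,fy=5,interpolation=cv2.INTER_CUBIC))
E
```

```text
t 10.05 pos mm [-65.4 -66.6   5. ] F rail [ -5.7 -12.9   0.2] Mz [-1.92  1.06 -0.03] yaw 36.33
```

View pics/e1.png

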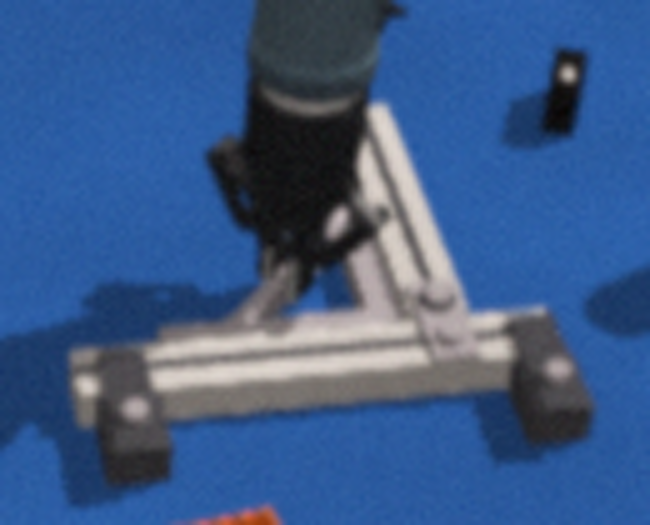

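Run:
```python
from h import *
g=lambda x,y,o,s:(o[0]+(x+.5)/s-.5,o[1]+(y+.5)/s-.5)
for nm,a,b in(("scene0",g(607,48,(140,145),3.6),g(668,165,(140,145),3.6)),("e",g(390,110,(235,135),5),g(455,275,(235,135),5))):
    im=cv2.imread(f"pics/{nm}.png");uv,ok=edge("scene",im,a,b,3);c,d=line("scene",uv,.03)
    print(nm,ok,uv[0],uv[-1],c,"yaw",np.degrees(np.arctan2(d[1],d[0])))
im=cv2.imread("pics/d.png") # rail far edge again, right part
```

Run:
```python
from h import *
# free-end silhouette in fresh top view, left edge of crossbar below arm
im=arm.grab_frame("top");cv2.imwrite("pics/f.png",im)
cv2.imwrite("pics/f1.png",cv2.resize(im[150:250,150:250],None,fx=6,fy=6,interpolation=cv2.INTER_CUBIC))
```

```text
scene0 1.0 [309.57626169 159.76080943] [324.6307619  188.28605101] [0.56169126 0.24325222] yaw -3.798209774384436
e 1.0 [313.50344931 158.53136845] [325.0966263 187.511026 ] [0.55884296 0.25271525] yaw -8.718648482420162
```

View pics/f1.png

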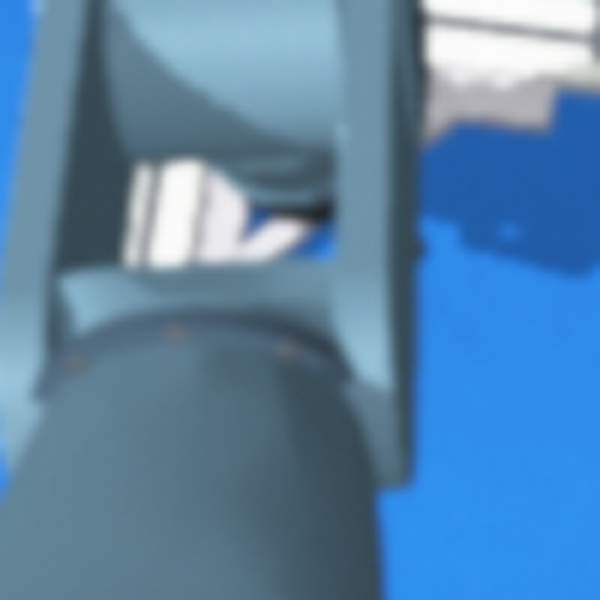

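To row units: 0.0016 m / 0.6 = 0.0027, -0.001 m / 0.6 = -0.0017.

Request:
{"name": "shift_gripper", "arguments": {
  "moves": [
    [[0,0,0,-0.0012,0.0012,0,0],[0,0,0,-0.0017,0.0027,0,0],[0,0,0,-0.0017,0.0027,0,0],[0,0,0,-0.0017,0.0027,0,0],[0,0,0,-0.0017,0.0027,0,0],[0,0,0,-0.0017,0.0027,0,0],[0,0,0,-0.0017,0.0027,0,0],[0,0,0,-0.0017,0.0027,0,0]]
  ]
}}

```text
time: 10.95
tool_pos: [0.5989, 0.1383, 0.0049]
ee_rot: [-0.002, 0.451, 0.892, -0.004]
contact_force: [-14.3, -13.2, 6.8]
opening: 0.122
grip_force: 71.1
```

```bash
python3 - <<'E'
from h import *
st()
im=arm.grab_frame("scene");cv2.imwrite("pics/k.png",im)
g=lambda x,y,o,s:(o[0]+(x+.5)/s-.5,o[1]+(y+.5)/s-.5)
uv,ok=edge("scene",im,g(390,110,(235,135),5),g(455,275,(235,135),5),3);c,d=line("scene",uv,.03);print("cb yaw",np.degrees(np.arctan2(d[1],d[0])))
st()
E
```

```text
t 10.95 pos mm [-65.3 -66.6   4.9] F rail [-12.1 -15.2   6.8] Mz [-2.06  2.09 -0.02] yaw 36.33
cb yaw -8.750089231066301
t 11.0 pos mm [-65.4 -66.6   4.9] F rail [-12.2 -14.9   5.9] Mz [-2.02  2.15 -0.06] yaw 36.33
```

```bash
python3 -c "
from cell import arm
print(arm.finish_job())"
```

```text
the job is handed in; nothing more can be done
None
```

The job is handed in after 11 s: the square is home in the corner, still gripped and pressed about 12 N against the rail and 15 N against the cross-member, which measured -8.75° against the rail's -8.7°, so it is square to within measuring error.

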